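Stop-button check on the screen laminator

TASK

Do the start-of-shift check of the laminator's emergency stop: push its three-lobed mushroom head down until it latches, then push one of its lobes round clockwise (seen from above) until the head pops back up, and then press the square reset button. Do all this by pushing with the fingertips: do not force the mushroom and never take its head between the fingers. Do not press the round start button, leave the loose things where they are, and finish clear of the machine with the head up and turned back and both push buttons out.

Things in the scene. Friction and masses are not known exactly. Their poses are not given: they have to be found in the camera images.
- laminator: white benchtop screen laminator, fixed. Its control deck is the flat aluminium top, 75 mm above the bench, 270 x 150 mm (its x, y); origin on the bench under the middle of the deck, x away from the operator, z up. The mushroom stop is on the front half of the deck, two push buttons 72 mm apart at its rear. Beside the deck, at y = 82 to 288 mm, stands the vacuum chamber, top 121 mm above the bench
- stop_unit: the whole stop unit on the deck: flat round plate 90 mm across, 1.5 mm thick, on it a black collar 48 mm across, up to 12.5 mm above the deck, and above this the mushroom head. Origin on the deck (75 mm above the bench) on the button's axis; z up. It may be mounted turned by up to 0.6 rad
- stop_crown (a point): top of the mushroom head on its axis, 44 mm above the deck with the head out, 36 mm pressed in; moves and turns with the head. The head is a domed hub 46 mm across and 22 mm tall with three lobes 120 degrees apart (see stop_lobe0). The point's x axis points along one of the lobes, z up
- stop_lobe0 (a point): top of the first lobe, at the centre of its round end: 25 mm from the axis along the crown's x, 6 mm below the crown. Each lobe is 18 mm wide with straight upright sides and a round end that reaches 34 mm from the axis, and 14 mm tall (6 mm to 20 mm below the crown). Between two lobes closed fingertips up to about 30 mm wide fit, coming down from above, to push sideways on a lobe
- stop_lobe1 (a point): the same point of the next lobe, 120 degrees on, counter-clockwise seen from above
- stop_lobe2 (a point): the same point of the third lobe, 240 degrees on, counter-clockwise seen from above
- stop_press (a joint): how far the mushroom head is pushed in, m: 0 out, 0.008 fully in. It takes about 11 N to start it moving and less farther in; beyond about 6.5 mm it goes over centre and stays in by itself. Twisting brings it out again
- stop_twist (a joint): how far the head is twisted clockwise seen from above, rad: 0 to 0.95, with a spring that turns it back to 0 when let go. It takes about 5 N sideways on a lobe, 26 mm from the axis. Twisting lifts a latched head by 6 mm per rad; past about 0.5 rad it no longer stays in: it pops fully out by itself at 0.5 to 0.9 rad, or when the finger that rubs on it backs off
- reset_top (a point): centre of the top face of the square reset button: a grey square cap, 27 mm wide, in a square steel bezel 36 mm wide; 14 mm above the deck, 10 mm above its bezel; z up, x as the laminator's x
- reset (a joint): how far the reset button is pushed in, m: 0 out, 0.004 fully in, which takes about 4.6 N; it springs back. It counts as pressed beyond 0.003
- start_top (a point): centre of the top face of the round start button: a grey round cap, 27 mm across, in a round steel bezel 36 mm across; 14 mm above the deck
- start (a joint): how far the start button is pushed in, m: 0 out, 0.004 fully in; it must not be pressed
- screw_jar: small closed glass jar with a metal lid, 26 mm across, 32 mm tall, standing on the control deck; origin at the centre of its base
- tweezers: steel tweezers, about 120 mm long, 15 mm wide and 6 mm thick, lying on the chamber lid; origin at the underside of their middle, x along them
- phone: black smartphone, 147 x 71 x 8 mm, lying on the bench by the deck; origin at the centre of its underside, x along it
- flux_bottle: white plastic bottle, 32 mm across, 62 mm tall, standing on the bench by the deck; origin at the centre of its base
- solder_spool: reel of solder, 54 mm across, 30 mm tall, standing flat on the bench beside the deck; origin at the centre of its base
- screwdriver: screwdriver, 140 mm long, lying on the chamber lid; origin on its underside, x from handle to blade

How it is judged:
On the way, in this order (a step that is already met when the one before it is completed fails the run):
1. the mushroom head is pushed fully in (over 7 mm) and latches (value of joint stop_press above 0.007 m), for 0.1 s.
2. the head is twisted clockwise (over 0.2 rad) (value of joint stop_twist above 0.2 rad).
3. the head has popped back out (within 1.5 mm) (value of joint stop_press below 0.0015 m), for 0.1 s.
4. the square reset button is pressed (over 3 mm) (value of joint reset above 0.003 m), for 0.05 s.
At the end, for the whole second after the job is handed in: The mushroom head is out (within 1.5 mm) and turned back (within 0.12 rad), the reset and start buttons are out (within 1 mm), and each of the six loose things is within 20 mm of where it was (value of joint stop_press below 0.0015 m and value of joint stop_twist below 0.12 rad and value of joint each of reset, start below 0.001 m and distance of each of screw_jar, tweezers, phone, flux_bottle, solder_spool, screwdriver from where it was at the start of the episode below 0.02 m); the robot touches nothing.
It fails at once if the start button is pressed (over 2 mm) (value of joint start above 0.002 m).
It fails at once if the mushroom head or one of its lobes is taken between the fingers ((horizontal distance between the grasp point and stop_crown below 0.015 m and z of the grasp point in the frame of stop_crown below 0.008 m) or (horizontal distance between the grasp point and stop_lobe0 below 0.009 m and z of the grasp point in the frame of stop_lobe0 below 0.012 m) or (horizontal distance between the grasp point and stop_lobe1 below 0.009 m and z of the grasp point in the frame of stop_lobe1 below 0.012 m) or (horizontal distance between the grasp point and stop_lobe2 below 0.009 m and z of the grasp point in the frame of stop_lobe2 below 0.012 m)).
It fails at once if the stop unit is forced (over 45 N from the fingers) (contact force between the fingers and stop_unit above 45 N).
It fails at once if one of the loose things is shifted or lifted by more than 20 mm (distance of any of screw_jar, tweezers, phone, flux_bottle, solder_spool, screwdriver from where it was at the start of the episode above 0.02 m).
It also fails if it takes over 51 s, if anything falls off the work surface, if the arm or the gripper's body presses on something with over 40 N, if the wrist force passes 120 N, or if a joint passes its speed limit or range.

ROBOT

A 7-joint arm with a two-finger parallel gripper is mounted at the origin on the work surface. World frame = base frame: x ahead of the robot, y to its left, z up, the work surface at z = 0. Lengths are in m, angles in rad, forces in N, time in s.
With the tool pointing down it reaches from about 0.4 to 0.85 m from the base axis. Payload 10.4 kg.
Tool frame: the origin (TCP) lies at the very end of the fingers, on their centre line; the grasp point (between the pads) lies 19 mm behind it (robot.pinch_z is the distance from the TCP to the grasp point, in m); z points along the fingers, y is the line along which they close (so a half turn about z gives the same grasp; the last joint's range is limited). The gripper opens to 87 mm and grips with 3 to 60 N. Pads are 19 mm wide; open, the fingers measure 117 mm over their backs; the gripper's body (75 mm by 190 mm) begins 51 mm behind the grasp point.
Start: joints at [-1.366, 0.332, -0.065, 1.46, 0.022, 1.35, -0.088], TCP at [0.141, 0.609, 0.223] pointing down, gripper open.
Joint ranges: [-2.6, 2.6], [-0.5, 2.12], [-1.47, 1.34], [0.16, 2.42], [-1.27, 4.41], [0.06, 2.06], [-2.6, 2.6]. Speed limits (rad/s): [2.22, 2.22, 2.79, 2.79, 3.14, 3.14, 3.14].

INTERFACE

Orientations are given as a unit quaternion [w, x, y, z].
In Python, from workcell import sensors, optics, robot gives the robot as it stands.
- The arm moves only by the tool step_arm, never from a script. Its argument "motion" is a list that holds one entry, the list of rows, each a list of 7 numbers: the finger opening in mm, from 0 to 87, then the shift along the tool's x, y, z in mm, then the turn, a rotation vector about the tool's x, y, z in degrees. A call has 1 to 10 rows; each row shifts and turns the commanded pose from where the row before left it, along the tool's axes as they then stand; what a row does not reach is not made up. A row lasts 1/12 s, in which the tool goes at most 41.7 mm and 7.16 degrees, less where a joint would pass 70% of its speed; a pose out of reach is approached as far as the arm can. A call with a gripper value outside its range is refused whole. The fingers move at their own pace and stop on an object; "grip_force" is the grip in N (left out, the last holds). Time passes only in rows, so rows that do not move let the fingers close. It gives the time, the measured TCP pose, the force, the opening and the grip force at its end, in the units of the state.
- sensors.state(): the state, without advancing time (a new reading comes with each control period).
- optics.capture(name): name is "scene" or "top" or "wrist"; returns a dict with "color" (400x640x3 uint8, red, green, blue), "mtx" (3x3 intrinsics, pixels), "eye" and "orientation" of the camera in the world. Camera axes: x right, y down, z forward; pixel columns grow to the right and rows downward; lengths in m; the calibration is good to about 2 mm. A picture is of the moment at which its call begins. There is no depth.
- robot.sign_off(): hands the job in; it is judged then, once.
The state is a dict: "clock": time; "q": joint angles; "joint_velocities": joint speeds; "effort": joint torques, N m; "position": TCP position; "tool_rot": TCP orientation; "wrist_force": force on the tool from outside, world axes, zero at the start; "wrist_torque": the same for the moment, N m; "gripper_width": finger opening in m; "grip_force": force on a finger pad.
Only numpy, scipy, OpenCV 4.12 (cv2) and the standard library are available. Lean on these libraries where they do the work, as an engineer would, in place of code of your own. Each camera call takes 0.05 s, during which the arm holds its last target. There are 200 camera calls.

## Working session

There is one attempt and no reset: what is moved stays moved. The work goes in short steps, Python scripts to look and compute and a tool call to move; the robot and the scene stay as the last step left them, time stands still between calls to the robot, and variables do not carry over. Pictures are saved under pics/ and viewed, at most 10 in all, crops included, and the job is handed in when it is done.

Besides the shell and the picture viewer there is one more tool, called after ">>>" as a command line: name --argument value ..., lists and objects as JSON in quotes. step_arm: Moves the arm, as the interface text tells. Its arguments: {"type":"object","properties":{"motion":{"type":"array","items":{"type":"array","items":{"type":"array","items":{"type":"number"}}}},"grip_force":{"type":"number"}},"required":["motion"]}

```bash
mkdir -p pics
cat > h.py <<'E'
import numpy as np, cv2
from scipy.spatial.transform import Rotation as R
from workcell import sensors, optics, robot
def rot(q): return R.from_quat([q[1],q[2],q[3],q[0]]).as_matrix()
def snap(n,f):
    c=optics.capture(n); cv2.imwrite('pics/'+f+'.png',c['color'][:,:,::-1])
    np.savez('pics/'+f+'.npz',mtx=c['mtx'],eye=c['eye'],q=c['orientation']); return c
def back(f,uv,z):
    d=np.load('pics/'+f+'.npz'); r=rot(d['q'])@np.linalg.inv(d['mtx'])@np.array([uv[0],uv[1],1.]); e=d['eye']
    return e+r*(z-e[2])/r[2]
def proj(f,p):
    d=np.load('pics/'+f+'.npz'); c=d['mtx']@(rot(d['q']).T@(np.array(p)-d['eye'])); return c[:2]/c[2]
E
python3 - <<'E'
from h import *
for n in ['top','scene']: c=snap(n,n+'0'); print(n,c['eye'],c['orientation'],c['mtx'][0,0])
s=sensors.state(); print(s['clock'],s['position'],s['tool_rot'],s['wrist_force'],s['gripper_width'])
E
```

```text
top [ 0.49153116 -0.00785206  1.2343433 ] [-0.01193318  0.71145688 -0.70210144  0.02720788] 481.7408372904311
scene [ 1.12719733 -0.47409466  0.59060036] [-0.42346123  0.78946619  0.39585442 -0.20179941] 461.27927090990335
0.1 [0.14107712 0.60849637 0.22179888] [-2.83131337e-05  1.13643902e-01  9.93521317e-01 -6.74278802e-04] [-0.09147414 -1.37699874 -0.08455915] 0.08658915644202149
```

View pics/top0.png

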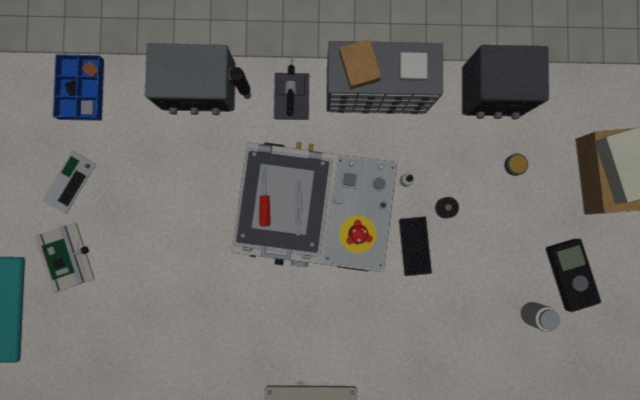

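View pics/scene0.png

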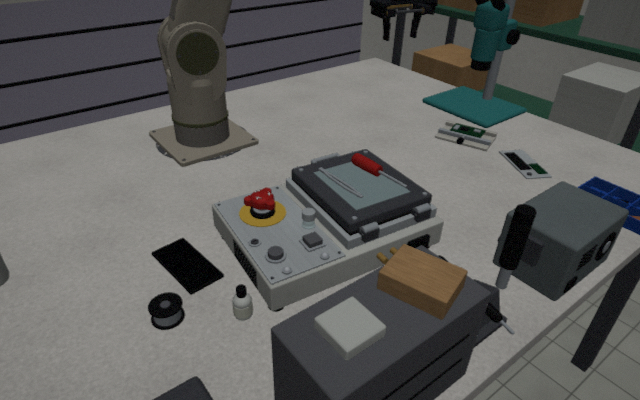

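Top view: the mushroom is at about (358,233), the square reset at (349,180), the round start at (379,184) and the jar at (338,197). I'll enlarge that area.

Run:
```python
from h import *
i=cv2.imread('pics/top0.png')[150:270,310:410]; i=cv2.resize(i,None,fx=5,fy=5,interpolation=cv2.INTER_CUBIC)
cv2.imwrite('pics/top0c.png',cv2.convertScaleAbs(i,alpha=1.3))
for n,uv,z in [('stop',(358,235),.11),('reset',(349.5,180),.089),('start',(379,184),.089),('corner',(327,154),.075),('c2',(397,161),.075),('c3',(384,271),.075)]: print(n,back('top0',uv,z).round(4))
```

```text
stop [ 0.4929 -0.1076  0.11  ]
reset [ 0.624  -0.0879  0.089 ]
start [ 0.6155 -0.1587  0.089 ]
corner [ 0.6882 -0.0336  0.075 ]
c2 [ 0.6738 -0.2041  0.075 ]
c3 [ 0.4075 -0.1739  0.075 ]
```

View pics/top0c.png

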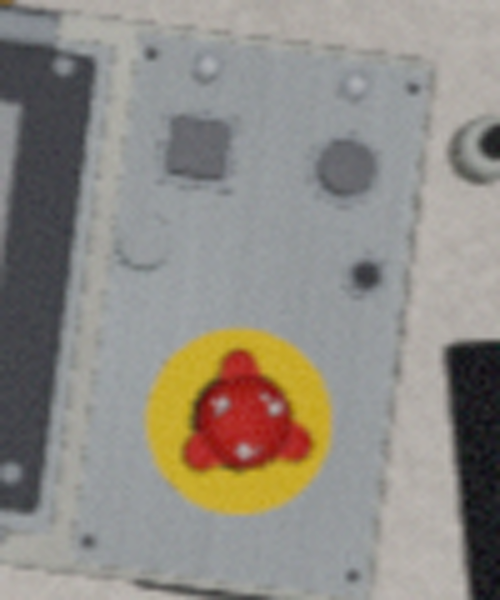

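Enlarged crop: plate centre at (239,421). Lobe tips are at about (239,365), (203,452) and (294,442). Reset is at (198,148), start at (346,167) and the jar at (143,240). Next I turn these into world positions.

Run:
```python
from h import *
P={}
for n,uv,z in [('plate',(239,421),.0765),('L_a',(239,365),.113),('L_b',(203,452),.113),('L_c',(294,442),.113),('reset',(198,148),.089),('start',(346,167),.089),('jar',(143,240),.107)]:
    P[n]=back('top0',(310+(uv[0]+.5)/5-.5,150+(uv[1]+.5)/5-.5),z); print(n,P[n].round(4))
c=sum(P[k] for k in ['L_a','L_b','L_c'])/3; print('axis',c)
for k in ['L_a','L_b','L_c']: d=P[k]-c; print(k,np.hypot(*d[:2]),np.degrees(np.arctan2(d[1],d[0])))
print(np.hypot(*(P['reset']-P['start'])[:2]))
s=sensors.state(); Rm=rot(s['tool_rot']); print(Rm.round(3)); print('delta tool to above stop z.25', (Rm.T@(np.array([c[0]-.0,c[1],.25])-s['position'])*1000).round(1))
```

```text
plate [ 0.4958 -0.1091  0.0765]
L_a [ 0.5218 -0.1056  0.113 ]
L_b [ 0.4811 -0.0892  0.113 ]
L_c [ 0.4862 -0.1316  0.113 ]
reset [ 0.626  -0.0871  0.089 ]
start [ 0.6179 -0.1582  0.089 ]
jar [ 0.58   -0.0605  0.107 ]
axis [ 0.49635944 -0.10882581  0.113     ]
L_a 0.025600170153365076 7.156353752646374
L_b 0.02485521250290121 127.95505426465705
L_c 0.024930939206486865 -113.93306974788891
0.07150914472649958
[[-0.974  0.226 -0.   ]
 [ 0.226  0.974 -0.001]
 [-0.    -0.001 -1.   ]]
delta tool to above stop z.25 [-508.1 -618.6  -27.3]
```

>>> step_arm --motion '[[[0,-30,-21,-3,0,0,1],[0,-30,-21,-3,0,0,1],[0,-30,-21,-3,0,0,1],[0,-30,-21,-3,0,0,1],[0,-30,-21,-3,0,0,1],[0,-30,-21,-3,0,0,1],[0,-30,-21,-3,0,0,1],[0,-30,-21,-3,0,0,1],[0,-30,-21,-3,0,0,1],[0,-30,-21,-3,0,0,1]]]' --grip_force 20

```text
clock: 0.93
position: [0.3642, 0.3168, 0.2525]
tool_rot: [-0.0, 0.2, 0.98, -0.0]
wrist_force: [0.1, -0.1, -0.3]
gripper_width: 0.028
grip_force: 0.0
```

```bash
cat >> h.py <<'E'
def to(p,yaw_y=None):
    s=sensors.state(); Rm=rot(s['tool_rot']); print('pos',s['position'].round(4),'yaw_y deg',np.degrees(np.arctan2(Rm[1,1],Rm[0,1])).round(2),'tilt',Rm[2].round(4),'q',np.round(s['q'],2),'F',np.round(s['wrist_force'],1),'t',s['clock'],'w',s['gripper_width'])
    print('delta tool mm',(Rm.T@(np.array(p)-s['position'])*1000).round(1))
E
python3 -c "
from h import *
to([.496,-.109,.25])"
```

```text
pos [0.3642 0.3168 0.2525] yaw_y deg 66.89 tilt [ 3.e-04 -1.e-04 -1.e+00] q [-0.99 -0.01  0.18  1.79  0.    1.36  0.36] F [ 0.1 -0.1 -0.3] t 0.9333 w 0.028048208460788596
delta tool mm [-288.3 -339.9    2.4]
```

>>> step_arm --motion '[[[0,-26,-30,0,0,0,0],[0,-26,-30,0,0,0,0],[0,-26,-30,0,0,0,0],[0,-26,-30,0,0,0,0],[0,-26,-30,0,0,0,0],[0,-26,-30,0,0,0,0],[0,-26,-30,0,0,0,0],[0,-26,-30,0,0,0,0],[0,-26,-30,0,0,0,0],[0,-26,-30,0,0,0,0]]]'

```text
clock: 1.77
position: [0.4853, -0.0613, 0.2526]
tool_rot: [0.0, 0.2, 0.98, 0.0]
wrist_force: [1.4, 0.6, 0.7]
gripper_width: 0.0004
grip_force: 0.0
```

>>> step_arm --motion '[[[0,-14,-20,0,0,0,0],[0,-14,-20,0,0,0,0],[0,0,0,0,0,0,0],[0,0,0,0,0,0,0],[0,0,0,0,0,0,0]]]'

```text
clock: 2.18
position: [0.4953, -0.1062, 0.2522]
tool_rot: [-0.0, 0.2, 0.98, 0.0]
wrist_force: [0.3, -0.2, 0.1]
gripper_width: 0.0002
grip_force: 0.0
```

```bash
python3 -c "
from h import *
to([.496,-.109,.25])
c=snap('wrist','w1'); print(c['eye'],proj('w1',[.496,-.109,.119]))"
```

```text
pos [ 0.4953 -0.1062  0.2522] yaw_y deg 66.98 tilt [ 8.e-04  1.e-04 -1.e+00] q [-0.57  0.04  0.72  1.75 -0.02  1.36  1.32] F [ 0.3 -0.2  0.1] t 2.1833 w 0.00015341964406562257
delta tool mm [-1.8 -2.3  2.2]
[ 0.43139999 -0.07931704  0.41385719] [324.69408654 195.91644187]
```

View pics/w1.png

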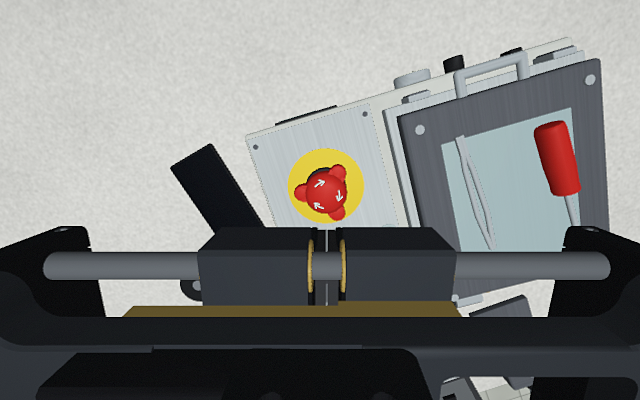

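Wrist view: mushroom hub at about (324,192), lobe tips near (301,193), (338,171) and (337,212), plate centre at (326,186). I'll check these against the top-view estimate, using a colour fit for the plate.

Run:
```python
from h import *
for uv in [(304,193),(337,173),(336,210)]:
    p=back('w1',uv,.113); d=p-[.496,-.109,.113]; print(p.round(4),np.hypot(*d[:2]),np.degrees(np.arctan2(d[1],d[0])))
i=cv2.imread('pics/w1.png'); h=cv2.cvtColor(i,cv2.COLOR_BGR2HSV)
for n,lo,hi,z in [('plate+head hull',(20,120,80),(35,255,255),.0765)]:
    m=cv2.inRange(h,lo,hi); ct=cv2.convexHull(np.vstack([k for k in cv2.findContours(m,0,1)[0] if len(k)>5])); e=cv2.fitEllipse(ct); print(n,e,back('w1',e[0],z))
i=cv2.imread('pics/top0.png'); h=cv2.cvtColor(i,cv2.COLOR_BGR2HSV); m=cv2.inRange(h,(20,120,80),(35,255,255)); m[:210]=0;m[260:]=0
m[:,:330]=0; ct=cv2.convexHull(np.vstack(cv2.findContours(m,0,1)[0])); e=cv2.fitEllipse(ct); print(e,back('top0',e[0],.0765))
red=cv2.inRange(cv2.cvtColor(cv2.imread('pics/w1.png'),cv2.COLOR_BGR2HSV),(0,150,60),(8,255,255)); red[:,400:]=0
ys,xs=np.nonzero(red); print(xs.mean(),ys.mean(),back('w1',(xs.mean(),ys.mean()),.107))
```

```text
[ 0.486  -0.1283  0.113 ] 0.021777013622827714 -117.4742145086665
[ 0.48   -0.0884  0.113 ] 0.026088730993287932 127.95232166088628
[ 0.5162 -0.1046  0.113 ] 0.0206522371812661 12.346677419448945
plate+head hull ((337.3323059082031, 97.4865493774414), (79.09007263183594, 102.36891174316406), 0.0) [ 0.40978134 -0.05763188  0.0765    ]
((357.343017578125, 233.7777557373047), (36.61954879760742, 36.78951644897461), 160.84756469726562) [ 0.49587269 -0.10892443  0.0765    ]
325.1142498430634 191.34526051475203 [ 0.49419219 -0.10782775  0.107     ]
```

>>> step_arm --motion '[[[0,-1.1,-2,10,0,0,0],[0,0,0,25,0,0,0],[0,0,0,30,0,0,0],[0,0,0,30,0,0,0],[0,0,0,22,0,0,0],[0,0,0,10,0,0,0],[0,0,0,0,0,0,0],[0,0,0,0,0,0,0]]]'

```text
clock: 2.9
position: [0.4958, -0.1091, 0.1259]
tool_rot: [-0.0, 0.2, 0.98, -0.0]
wrist_force: [0.3, -0.0, 0.4]
gripper_width: 0.0002
grip_force: 0.0
```

>>> step_arm --motion '[[[0,0,0,2,0,0,0],[0,0,0,2,0,0,0],[0,0,0,2,0,0,0],[0,0,0,1,0,0,0],[0,0,0,0,0,0,0],[0,0,0,0,0,0,0]]]'

```text
clock: 3.4
position: [0.4962, -0.1093, 0.1193]
tool_rot: [0.001, 0.2, 0.98, 0.0]
wrist_force: [-0.5, 0.6, 5.4]
gripper_width: 0.0002
grip_force: 2.8
```

>>> step_arm --motion '[[[0,0,0,1,0,0,0],[0,0,0,1,0,0,0],[0,0,0,1,0,0,0],[0,0,0,1,0,0,0],[0,0,0,1,0,0,0],[0,0,0,1,0,0,0],[0,0,0,1,0,0,0],[0,0,0,0,0,0,0]]]'

```text
clock: 4.07
position: [0.4956, -0.1093, 0.1114]
tool_rot: [-0.0, 0.2, 0.98, -0.0]
wrist_force: [-0.5, 0.4, 0.8]
gripper_width: 0.0005
grip_force: 0.4
```

>>> step_arm --motion '[[[0,0,0,1,0,0,0],[0,0,0,0,0,0,0],[0,0,0,0,0,0,0]]]'

```text
clock: 4.32
position: [0.4958, -0.1094, 0.1111]
tool_rot: [0.0, 0.2, 0.98, 0.0]
wrist_force: [-3.6, 0.6, 9.6]
gripper_width: 0.0008
grip_force: 4.7
```

>>> step_arm --motion '[[[0,0,0,-6,0,0,0],[0,0,0,-14,0,0,0],[0,-7.5,-13,-4,0,0,0],[0,-7.5,-13,0,0,0,0],[0,-7.5,-13,0,0,0,0],[0,0,0,0,0,0,0],[0,0,0,0,0,0,0]]]'

```text
clock: 4.9
position: [0.5009, -0.1546, 0.1345]
tool_rot: [-0.0, 0.201, 0.98, -0.0]
wrist_force: [-0.7, -0.1, -0.5]
gripper_width: 0.0005
grip_force: 0.0
```

```bash
python3 -c "
from h import *
to([.5014,-.1536,.096])
snap('scene','s2'); i=cv2.imread('pics/s2.png')[170:240,210:310]; cv2.imwrite('pics/s2c.png',cv2.resize(i,None,fx=6,fy=6,interpolation=2))"
```

```text
pos [ 0.5009 -0.1546  0.1345] yaw_y deg 66.85 tilt [ 2.e-04 -3.e-04 -1.e+00] q [-0.45  0.21  0.75  1.87 -0.16  1.12  1.52] F [-0.7 -0.1 -0.5] t 4.9 w 0.00046740510166109914
delta tool mm [-0.1  1.1 38.5]
```

View pics/s2c.png

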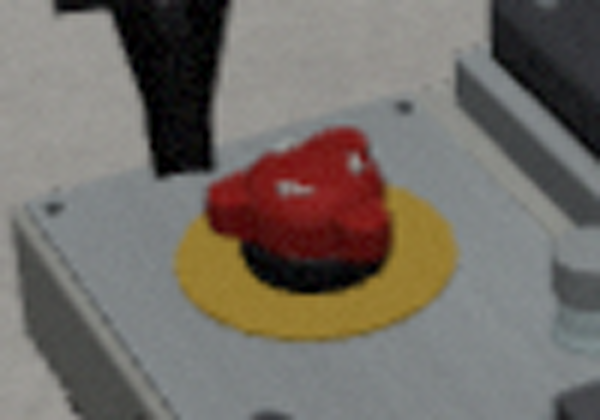

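The head sits low on the collar, so it has latched. The fingertip hangs clear of it, beside the lobe at crop (225,205). Next is the descent.

>>> step_arm --motion '[[[0,0,0.8,12,0,0,0],[0,0,0,12,0,0,0],[0,0,0,9,0,0,0],[0,0,0,5.5,0,0,0],[0,0,0,0,0,0,0],[0,0,0,0,0,0,0]]]'

```text
clock: 5.45
position: [0.5011, -0.1532, 0.0955]
tool_rot: [-0.001, 0.2, 0.98, -0.0]
wrist_force: [1.1, 0.5, 1.0]
gripper_width: 0.0005
grip_force: 0.0
```

>>> step_arm --motion '[[[0,1.5,0,0,0,0,0],[0,1.5,0,0,0,0,0],[0,1,0,0,0,0,0],[0,0,0,0,0,0,0],[0,0,0,0,0,0,0]]]'

```text
clock: 5.87
position: [0.4978, -0.1516, 0.0962]
tool_rot: [0.0, 0.2, 0.98, 0.0]
wrist_force: [0.1, 0.8, 0.5]
gripper_width: 0.0005
grip_force: 0.0
```

>>> step_arm --motion '[[[0,2.77,-1.2,0,0,0,4],[0,2.77,-1.2,0,0,0,4],[0,2.77,-1.2,0,0,0,4],[0,2.77,-1.2,0,0,0,4]]]'

```text
clock: 6.2
position: [0.4864, -0.1513, 0.0965]
tool_rot: [0.001, 0.336, 0.942, -0.0]
wrist_force: [2.0, -2.7, 0.6]
gripper_width: 0.0003
grip_force: 1.4
```

>>> step_arm --motion '[[[0,2.77,-1.2,0,0,0,4],[0,2.77,-1.2,0,0,0,4],[0,2.77,-1.2,0,0,0,4],[0,0,0,0,0,0,0]]]'

```text
clock: 6.53
position: [0.4774, -0.1485, 0.0965]
tool_rot: [0.001, 0.433, 0.902, -0.0]
wrist_force: [0.0, -4.9, 1.8]
gripper_width: 0.0002
grip_force: 2.3
```

```bash
python3 -c "
from h import *
to([.4957,-.1089,.096])"
```

```text
pos [ 0.4774 -0.1485  0.0965] yaw_y deg 38.71 tilt [-1.6e-03  4.0e-04 -1.0e+00] q [-0.53  0.21  0.83  1.97 -0.18  1.03  1.05] F [ 0.  -4.9  1.8] t 6.5333 w 0.00019785520827168889
delta tool mm [19.4 39.   0.5]
```

>>> step_arm --motion '[[[0,2.77,-1.2,0,0,0,4],[0,2.77,-1.2,0,0,0,4],[0,2.77,-1.2,0,0,0,4],[0,2.77,-1.2,0,0,0,4],[0,0,0,0,0,0,0]]]'

```text
clock: 6.95
position: [0.4668, -0.1419, 0.0963]
tool_rot: [0.0, 0.553, 0.833, -0.0]
wrist_force: [-1.3, -6.2, 2.6]
gripper_width: 0.0009
grip_force: 3.1
```

```bash
python3 -c "
from h import *
to([.4957,-.1089,.096])
snap('scene','s3'); i=cv2.imread('pics/s3.png')[170:240,210:310]; cv2.imwrite('pics/s3c.png',cv2.resize(i,None,fx=6,fy=6,interpolation=2))"
```

```text
pos [ 0.4668 -0.1419  0.0963] yaw_y deg 22.79 tilt [-9.e-04 -5.e-04 -1.e+00] q [-0.59  0.19  0.87  2.   -0.17  1.03  0.76] F [-1.3 -6.2  2.6] t 6.95 w 0.0008691914495408022
delta tool mm [19.3 39.4  0.2]
```

View pics/s3c.png

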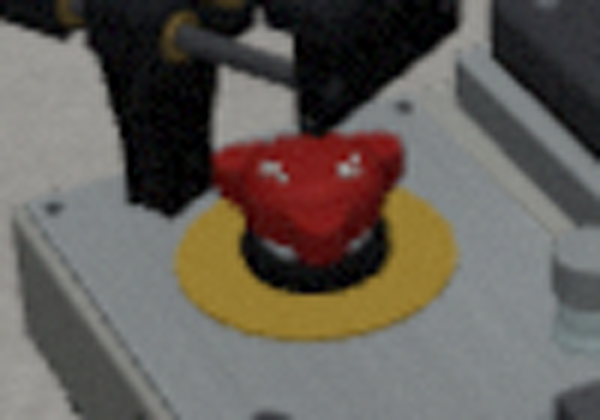

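The head is turned about 0.7 rad and has partly risen, with the stem showing at crop (290,240). I'll push a little further, then back off.

>>> step_arm --motion '[[[0,2.77,-1.2,0,0,0,4],[0,0.7,-0.3,0,0,0,1],[0,0,0,0,0,0,0],[0,-12,-6,0,0,0,0],[0,-12,-6,0,0,0,0],[0,0,-6,-12,0,0,0],[0,0,0,-25,0,0,0],[0,0,0,-10,0,0,0],[0,0,0,0,0,0,0],[0,0,0,0,0,0,0]]]'

```text
clock: 7.83
position: [0.4553, -0.166, 0.1431]
tool_rot: [0.0, 0.587, 0.809, 0.001]
wrist_force: [0.1, -0.4, -0.4]
gripper_width: 0.0003
grip_force: 0.0
```

```bash
python3 -c "
from h import *
to([.626,-.087,.145])
snap('scene','s4'); i=cv2.imread('pics/s4.png')[170:240,210:310]; cv2.imwrite('pics/s4c.png',cv2.resize(i,None,fx=6,fy=6,interpolation=2))"
```

```text
pos [ 0.4553 -0.166   0.1431] yaw_y deg 18.08 tilt [ 5.0e-04  1.6e-03 -1.0e+00] q [-0.61  0.09  0.92  1.96 -0.08  1.12  0.66] F [ 0.1 -0.4 -0.4] t 7.8333 w 0.0002502440841785238
delta tool mm [ 22.1 186.7  -1.6]
```

View pics/s4c.png

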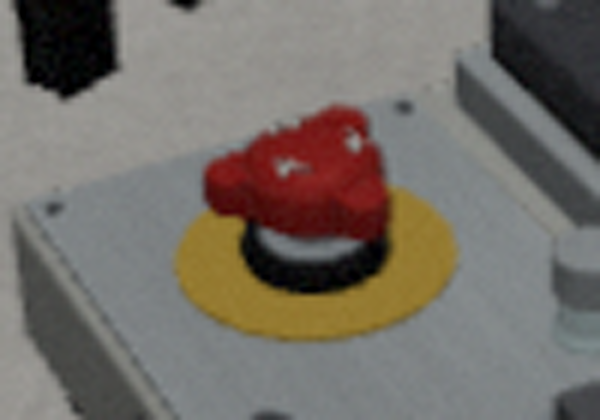

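The head is fully out and turned back: the wide stem shows under it at crop (310,243), and the lobes are as at the start. Next, the reset button.

>>> step_arm --motion '[[[0,0,10,-15,0,0,0],[0,4,31,0,0,0,0],[0,5,36,0,0,0,0],[0,5,36,0,0,0,0],[0,5,36,0,0,0,0],[0,3,28,0,0,0,0],[0,0,9.5,0,0,0,0],[0,0,0,0,0,0,0],[0,0,0,0,0,0,0]]]'

```text
clock: 8.63
position: [0.6245, -0.0889, 0.1566]
tool_rot: [-0.001, 0.588, 0.809, -0.001]
wrist_force: [0.4, -0.3, 0.2]
gripper_width: 0.0005
grip_force: 0.0
```

```bash
python3 -c "
from h import *
to([.626,-.087,.093])
snap('wrist','w5'); print(proj('w5',[.626,-.087,.089]),proj('w5',[.618,-.158,.089]))"
```

```text
pos [ 0.6245 -0.0889  0.1566] yaw_y deg 17.94 tilt [-2.0e-04 -2.6e-03 -1.0e+00] q [-0.53  0.49  0.81  1.56 -0.36  1.25  0.65] F [ 0.4 -0.3  0.2] t 8.6333 w 0.0005191786546688323
delta tool mm [ 1.4  2.2 63.6]
[329.95553877 210.28910892] [295.71946331 282.30292116]
```

View pics/w5.png

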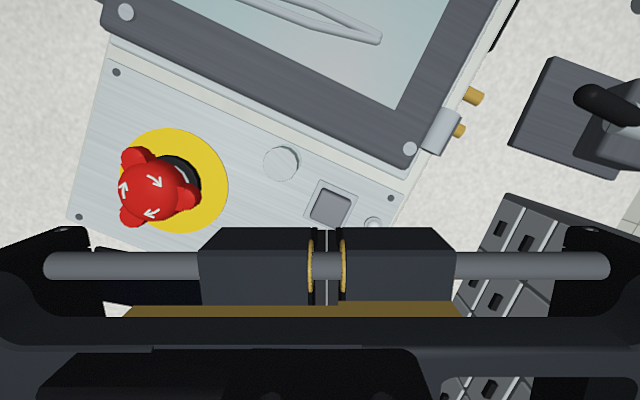

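The reset cap is at (331,207), within 3 px of the prediction (330,210), and the jar at (281,163) is clear. I go down and press.

>>> step_arm --motion '[[[0,1.5,2,15,0,0,0],[0,0,0,25,0,0,0],[0,0,0,17,0,0,0],[0,0,0,6,0,0,0],[0,0,0,0,0,0,0],[0,0,0,2,0,0,0],[0,0,0,2,0,0,0],[0,0,0,2,0,0,0],[0,0,0,1,0,0,0],[0,0,0,0,0,0,0]]]'

```text
clock: 9.52
position: [0.6273, -0.0863, 0.0885]
tool_rot: [0.0, 0.588, 0.809, 0.0]
wrist_force: [0.7, 0.2, 2.2]
gripper_width: 0.0005
grip_force: 1.0
```

>>> step_arm --motion '[[[0,0,0,1,0,0,0],[0,0,0,1,0,0,0],[0,0,0,0,0,0,0],[0,0,0,0,0,0,0]]]'

```text
clock: 9.85
position: [0.6273, -0.0863, 0.0864]
tool_rot: [0.0, 0.588, 0.809, 0.0]
wrist_force: [1.2, -1.4, 3.5]
gripper_width: 0.0007
grip_force: 1.9
```

Contact is at about 0.089. I press until the force shows the end stop.

>>> step_arm --motion '[[[0,0,0,1,0,0,0],[0,0,0,1,0,0,0],[0,0,0,1,0,0,0],[0,0,0,0,0,0,0],[0,0,0,0,0,0,0]]]'

```text
clock: 10.27
position: [0.6274, -0.0863, 0.0852]
tool_rot: [0.0, 0.588, 0.809, 0.001]
wrist_force: [-7.0, 1.1, 22.3]
gripper_width: 0.0003
grip_force: 11.4
```

The button is at its end stop at 0.0852 with 22 N. I retreat.

>>> step_arm --motion '[[[0,0,0,-10,0,0,0],[0,0,0,-30,0,0,0],[0,0,0,-35,0,0,0],[0,0,0,-35,0,0,0],[0,0,-20,-20,0,0,0],[0,0,-20,0,0,0,0],[0,0,0,0,0,0,0],[0,0,0,0,0,0,0],[0,0,0,0,0,0,0]]]'

```text
clock: 11.02
position: [0.5888, -0.0976, 0.2124]
tool_rot: [-0.001, 0.588, 0.809, 0.0]
wrist_force: [0.2, -0.9, 0.4]
gripper_width: 0.0004
grip_force: 0.0
```

```bash
python3 -c "
from h import *
to([.6,-.1,.2])
snap('scene','s6'); i=cv2.imread('pics/s6.png')[150:330,130:430]; cv2.imwrite('pics/s6c.png',cv2.resize(i,None,fx=2.6,fy=2.6,interpolation=2))"
```

```text
pos [ 0.5888 -0.0976  0.2124] yaw_y deg 18.0 tilt [ 1.e-03 -7.e-04 -1.e+00] q [-0.59  0.36  0.86  1.59 -0.28  1.32  0.62] F [ 0.2 -0.9  0.4] t 11.0167 w 0.00038148535645128763
delta tool mm [-5.8  9.9 12.4]
```

View pics/s6c.png

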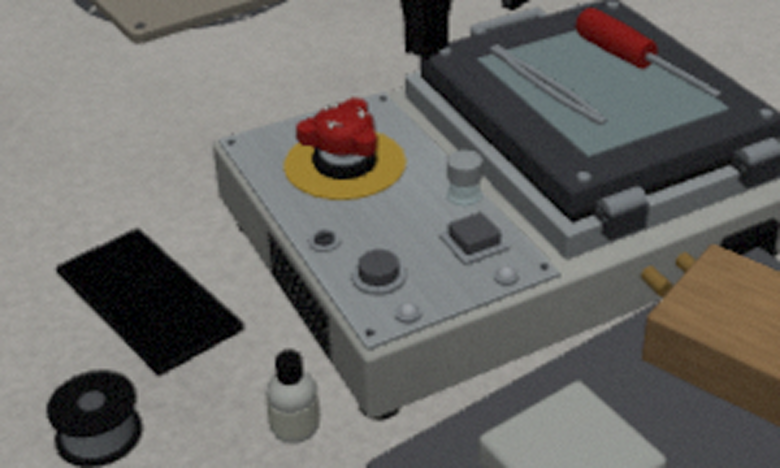

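The head is up and turned back (crop (340,128)). Both buttons are out (reset (475,233), start (378,267)), nothing loose has moved, and the gripper is clear.

```bash
python3 -c "
from workcell import robot
print(robot.sign_off())"
```

```text
the job is handed in; nothing more can be done
None
```

The stop check is done and handed in, though the sign-off gave no verdict: the head was latched, twisted until it popped out, and reset was pressed to its stop. At the end the head was up and turned back, both buttons were out, the loose things had not moved and the arm was clear.

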